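Fetch the rear blank carrier from a crowded hook and seat it on the mill's loader arm

ROBOT

A 6-joint arm with a two-finger parallel gripper is mounted at the origin on the work surface. World frame = base frame: x ahead of the robot, y to its left, z up, the work surface at z = 0. Lengths are in m, angles in rad, forces in N, time in s.
With the tool pointing down it reaches from about 0.25 to 0.775 m from the base axis. Payload 4 kg.
Tool frame: the origin (TCP) lies at the very end of the fingers, on their centre line; the grasp point (between the pads) lies 19 mm behind it (robot.hold_point_z is the distance from the TCP to the grasp point, in m); z points along the fingers, y is the line along which they close (so a half turn about z gives the same grasp; the last joint's range is limited). The gripper opens to 94 mm and grips with 3 to 60 N. Pads are 16 mm wide; open, the fingers measure 119 mm over their backs; the gripper's body (75 mm by 177 mm) begins 78 mm behind the grasp point.
Start: joints at [-1.332, 0.087, 1.371, -0, 1.684, -0.103], TCP at [0.184, -0.518, 0.182] pointing down, gripper open.
Joint ranges: [-3.1, 3.1], [-0.76, 2.03], [0.27, 2.55], [-1.08, 4.22], [0.17, 2.65], [-2.57, 2.57]. Speed limits (rad/s): [2.79, 2.79, 3.14, 3.14, 3.14, 3.14].

INTERFACE

Orientations are given as [roll, pitch, yaw] about the fixed x, y, z axes, in that order (R = Rz(yaw) Ry(pitch) Rx(roll)).
In Python, from bench import robot gives the robot as it stands.
- The arm moves only by the tool carry_out, never from a script. Its argument "steps" is a list of rows, each a list of 3 entries, a list of its own where there are three numbers: the shift along the tool's x, y, z in m, then the turn about the tool's z in units of 10 degrees (1.0 is 10 degrees), then the closure, from -1 (fully open) to 1 (shut). In form: [[[tx, ty, tz], roll, jaw], ...]. A call has 1 to 10 rows; each row is the pose to reach, as a shift and turn from the pose commanded when the call began, along the tool's axes at that moment; what a row does not reach only later rows make up. A row lasts 1/8 s, in which the tool goes at most 62.5 mm and 10.7 degrees, less where a joint would pass 70% of its speed; a pose out of reach is approached as far as the arm can. A call with a gripper value outside its range is refused whole. The fingers move at their own pace and stop on an object; the grip force is fixed at half the most. Time passes only in rows, so rows that repeat a pose let the fingers close. It gives the time, the measured TCP pose, the force, the opening and the grip force at its end, in the units of the state.
- robot.get_obs(): the state, without advancing time (a new reading comes with each control period).
- robot.snapshot(name): name is "scene" or "top" or "wrist"; returns a dict with "image" (480x640x3 uint8, red, green, blue), "z_map" (480x640 float32, m along the optical axis (not along the pixel's ray), 0 where there is no reading), "mtx" (3x3 intrinsics, pixels), "D" ([k1, k2, p1, p2, k3] as OpenCV has them; the pictures are not rectified), "R" (3x3) and "t" (3): a world point X has camera coordinates R X + t. Camera axes: x right, y down, z forward; pixel columns grow to the right and rows downward; lengths in m; the calibration is good to about 2 mm. A picture is of the moment at which its call begins.
- robot.close_job(): hands the job in; it is judged then, once.
The state is a dict: "time": time; "joint_positions": joint angles; "qvel": joint speeds; "joint_torque": joint torques, N m; "tool_pos": TCP position; "ee_rot": TCP orientation; "wrist_force": force on the tool from outside, world axes, zero at the start; "wrist_torque": the same for the moment, N m; "width": finger opening in m; "finger_force": force on a finger pad.
Only numpy, scipy, OpenCV 4.12 (cv2) and the standard library are available. Lean on these libraries where they do the work, as an engineer would, in place of code of your own. Each camera call takes 0.05 s, during which the arm holds its last target. There are 200 camera calls.

TASK

The carrier with the orange tab hangs at the very back of the crowded hook. Hang the two carriers in front of it (grey and blue tab) on the empty spare hook, behind its lip, then hang the orange one on the loader's arm and slide it back until you feel it press gently but definitely on the green stop collar, without shoving the collar along. Leave it touching the collar, all three hanging freely, and leave everything else on the table alone.

Things in the scene. Friction and masses are not known exactly. Their poses are not given: they have to be found in the camera images.
- orange_carrier: Upright plate 14 mm thick (x), 0.15-0.3 kg: orange grip tab 36 mm wide (y), 44 mm tall; under it a slot through along x, 22 mm wide, 30 mm tall; below, a round frame 96 mm across with a white disc, down to 132 mm under the origin. Origin: middle of the slot's flat ceiling (= tab's underside), which rests on a bar. z up, x along the bar. Wanted; hangs rearmost.
- grey_carrier: Upright plate 14 mm thick (x), 0.15-0.3 kg: grey grip tab 36 mm wide (y), 44 mm tall; under it a slot through along x, 22 mm wide, 30 mm tall; below, a round frame 96 mm across with a pale disc, down to 132 mm under the origin. Origin: middle of the slot's flat ceiling (= tab's underside), which rests on a bar. z up, x along the bar. Hangs first or second from the lip.
- blue_carrier: Upright plate 14 mm thick (x), 0.15-0.3 kg: blue grip tab 36 mm wide (y), 44 mm tall; under it a slot through along x, 22 mm wide, 30 mm tall; below, a round frame 96 mm across with an amber disc, down to 132 mm under the origin. Origin: middle of the slot's flat ceiling (= tab's underside), which rests on a bar. z up, x along the bar. Hangs first or second from the lip.
- crowded_hook: Fixed stand: flat level bar 14 mm wide, 8 mm thick, top 200 mm above the table, from a thin post (no higher) at x=0 to x=-100 mm (-x: roughly to the robot). Origin: on the table under the post's front, on the bar's centre line; z up. The three carriers hang on it about 25 mm apart.
- spare_hook: Fixed stand: flat level bar 14 mm wide, 8 mm thick, top 200 mm above the table, from a thin post (no higher) at x=0 to x=-100 mm (-x: roughly to the robot). Origin: on the table under the post's front, on the bar's centre line; z up. Empty; it has room for both front carriers between post and lip, in either order.
- loader: Fixed loader: white housing 130 mm tall behind a grey post at x=0; plain flat bar without lip, 14 mm wide, 8 mm thick, top 200 mm above the table, from the post along -x to x=-150 mm. Origin: on the table under the post's front, on the bar's centre line; z up. A green stop collar sits on the bar (see the arm's end).
- crowded_lip (a point): Middle of the lip's top at the free end of the crowded hook's bar: the lip is 6 mm thick, as wide as the bar and 10 mm higher. Raise a carrier 11 to 21 mm to pass it over the lip along the bar.
- spare_lip (a point): Middle of the lip's top at the free end of the spare hook's bar: the lip is 6 mm thick, as wide as the bar and 10 mm higher. Raise a carrier 11 to 21 mm to pass it over the lip along the bar.
- bar_end (a point): Free end of the loader's bar, middle of its top. The green collar (14 mm thick, 28 wide, 14 above the bar) was set by hand: its front face is anywhere 47 to 107 mm from this end and not measured. Friction alone holds it: a push over about 10 N shoves it; it must stay within 3 mm. Touch it slowly, never over 20 N. It meets the carrier's tab just above the slot.
There are look-alikes about, which are no part of the job. Leave any yellow look-alike of the grey_carrier alone.

How it is judged:
By the outcome, as a careful person would: the job done as asked, in the order asked, and still so for the second after the job is handed in, with the robot touching nothing.
It also fails if it takes over 72 s, if anything falls off the work surface, if the arm or the gripper's body presses on something with over 40 N, if the wrist force passes 120 N, or if a joint passes its speed limit or range.

## Working session

There is one attempt and no reset: what is moved stays moved. The work goes in short steps, Python scripts to look and compute and a tool call to move; the robot and the scene stay as the last step left them, time stands still between calls to the robot, and variables do not carry over. Pictures are saved under pics/ and viewed, at most 10 in all, crops included, and the job is handed in when it is done.

Besides the shell and the picture viewer there is one more tool, called after "Emit:" as name(argument=value, ...), one argument or row to a line, values as JSON. carry_out: Moves the arm, as the interface text tells. Its arguments: {"type":"object","properties":{"steps":{"type":"array","items":{"type":"array"}}},"required":["steps"]}

```bash
mkdir -p pics; cat > h.py <<'E'
import numpy as np, cv2
from bench import robot
def snap(n,f=None):
    s=robot.snapshot(n)
    if f: cv2.imwrite('pics/'+f,s['image'][:,:,::-1])
    np.savez('/tmp/'+n+'.npz',**s)
    return s
def cloud(s):
    z=s['z_map'];h,w=z.shape
    u,v=np.meshgrid(np.arange(w),np.arange(h))
    p=cv2.undistortPoints(np.stack([u,v],-1).reshape(-1,1,2).astype(np.float64),s['mtx'],s['D']).reshape(h,w,2)
    c=np.dstack([p*z[...,None],z])
    X=(c-s['t'])@s['R']
    X[z==0]=np.nan
    return X
E
python3 - <<'E'
from h import *
for n in ['scene','top']:
    s=snap(n,n+'1.png'); print(n,(-s['R'].T@s['t']).round(3), s['R'][2].round(2))
o=robot.get_obs();print(o)
E
```

```text
scene [ 0.801 -0.515  0.791] [-0.33  0.58 -0.75]
top [ 0.391 -0.01   1.072] [ 0.15  0.01 -0.99]
{'time': 0.1, 'joint_positions': array([-1.33209290e+00,  8.79272289e-02,  1.37211748e+00,  1.23112785e-05,
        1.68359833e+00, -1.03068228e-01]), 'qvel': array([-0.00021457, -0.00234328, -0.00215459, -0.00066367,  0.00231679,
       -0.00015212]), 'joint_torque': array([ 1.97335081e-03, -3.41252232e+01, -3.03301620e+01,  7.19875842e-02,
        3.04180034e-02, -1.02278509e-04]), 'tool_pos': array([ 0.18422252, -0.51764854,  0.18078878]), 'ee_rot': array([-3.13955441e+00, -2.23125907e-04,  3.41772799e-01]), 'wrist_force': array([ 0.33186065, -0.81505503, -0.32114553]), 'wrist_torque': array([-0.00963523,  0.0481674 ,  0.02317157]), 'finger_force': 0.0, 'width': 0.09366378696884001}
```

View pics/scene1.png

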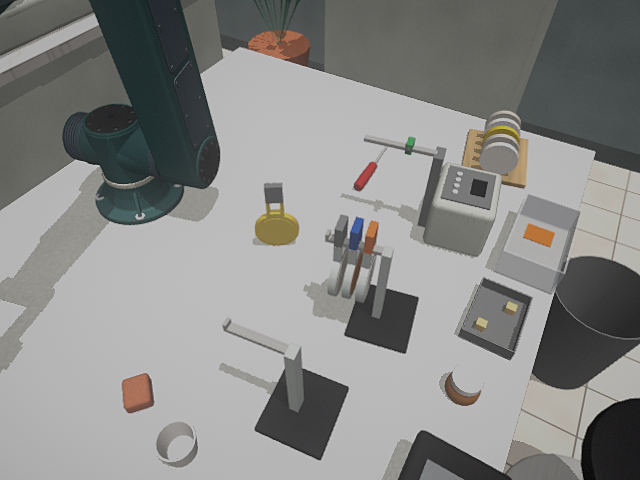

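View pics/top1.png

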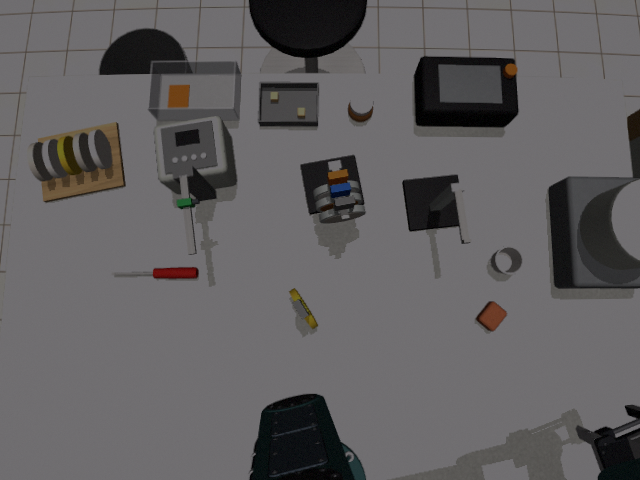

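The scene view shows the crowded hook near (360,260), the spare hook at (260,340) and the loader bar at (400,145) with its collar at (410,145). In the top view they are at (338,190), (460,215) and (187,215). The yellow look-alike is at (303,308).

```bash
cat > m.py <<'E'
from h import *
def mask(s,name):
    hsv=cv2.cvtColor(s['image'],cv2.COLOR_RGB2HSV); H,S,V=[hsv[...,i].astype(int) for i in range(3)]
    return {'orange':(H>5)&(H<18)&(S>150),'blue':(H>105)&(H<125)&(S>130),'green':(H>45)&(H<85)&(S>120)}[name]
for n in ['top','scene']:
    s=dict(np.load('/tmp/%s.npz'%n)); X=cloud(s)
    print(n)
    for c in ['orange','blue','green']:
        m=mask(s,c)&(X[...,2]>.19)&(X[...,2]<.27)&(X[...,0]>.25)
        P=X[m]; print(c,len(P),np.median(P,0).round(4),np.percentile(P,2,axis=0).round(4),np.percentile(P,98,axis=0).round(4))
    m=(X[...,2]>.19)&(X[...,2]<.27)&(X[...,0]>.3)&(abs(X[...,1])<.45)
    k,l,st,_=cv2.connectedComponentsWithStats(m.astype(np.uint8))
    for i in range(1,k):
        if st[i,4]<25: continue
        P=X[l==i]; Q=P[(P[:,2]>.193)&(P[:,2]<.206)]
        print(i,st[i],P.min(0).round(3),P.max(0).round(3))
        if len(Q)>10:
            c=np.median(Q,0); vx,vy,x0,y0=cv2.fitLine(Q[:,:2].astype(np.float32),cv2.DIST_HUBER,0,.001,.001).ravel()
            if vx<0: vx,vy=-vx,-vy
            t=(Q[:,:2]-[x0,y0])@[vx,vy]
            print('  line',len(Q),'ang',np.degrees(np.arctan2(vy,vx)).round(2),'ends',(np.array([x0,y0])+t.min()*np.array([vx,vy])).round(4),(np.array([x0,y0])+t.max()*np.array([vx,vy])).round(4),'z',np.median(Q[:,2]).round(4))
E
python3 m.py
```

```text
top
orange 243 [ 0.6203 -0.032   0.2432] [ 0.615  -0.0498  0.2054] [ 0.6313 -0.0154  0.2472]
blue 242 [ 0.5961 -0.0373  0.2431] [ 0.5902 -0.0546  0.2046] [ 0.6075 -0.021   0.2472]
green 122 [0.5752 0.2539 0.214 ] [0.5696 0.2408 0.1959] [0.5833 0.2668 0.2174]
1 [ 327  160   28   61 1027] [ 0.548 -0.064  0.19 ] [ 0.664 -0.014  0.249]
  line 253 ang 11.17 ends [ 0.5493 -0.0476] [ 0.6635 -0.0251] z 0.201
2 [ 172  166   28   89 1001] [0.48  0.228 0.19 ] [0.652 0.286 0.218]
  line 818 ang 9.42 ends [0.4814 0.2379] [0.6492 0.2658] z 0.2002
3 [449 182  23  62 594] [ 0.506 -0.282  0.191] [ 0.624 -0.248  0.214]
  line 551 ang 6.7 ends [ 0.5067 -0.2731] [ 0.6234 -0.2594] z 0.2006
scene
orange 134 [ 0.6257 -0.0343  0.2434] [ 0.6183 -0.0493  0.226 ] [ 0.6337 -0.0173  0.2452]
blue 127 [ 0.6011 -0.039   0.2436] [ 0.5933 -0.0542  0.2414] [ 0.6087 -0.022   0.2457]
green 39 [0.5784 0.2516 0.2137] [0.572  0.2423 0.2121] [0.5855 0.263  0.2157]
1 [364 134  83  30 763] [0.481 0.23  0.19 ] [0.652 0.29  0.216]
  line 624 ang 8.15 ends [0.4824 0.2372] [0.6506 0.2613] z 0.1991
2 [ 325  214   69   47 1595] [ 0.55  -0.064  0.19 ] [ 0.666 -0.013  0.246]
  line 536 ang 12.15 ends [ 0.5511 -0.0536] [ 0.6647 -0.0291] z 0.1994
4 [ 222  318   80   46 1041] [ 0.506 -0.282  0.19 ] [ 0.625 -0.248  0.211]
  line 933 ang 7.09 ends [ 0.5068 -0.2753] [ 0.6238 -0.2607] z 0.1984
```

```bash
cat >> h.py <<'E'
from scipy.spatial.transform import Rotation as Ro
def to(p,yaw):
    o=robot.get_obs(); R=Ro.from_euler('xyz',o['ee_rot']).as_matrix()
    y=o['ee_rot'][2]
    print('shift',(R.T@(np.array(p)-o['tool_pos'])).round(4),'roll',round(-np.degrees((yaw-y+np.pi)%(2*np.pi)-np.pi)/10,3))
E
python3 - <<'E'
from h import *
s=snap('wrist'); o=robot.get_obs(); R=Ro.from_euler('xyz',o['ee_rot']).as_matrix()
c=-s['R'].T@s['t']; print('cam in tool',(R.T@(c-o['tool_pos'])).round(3),'\n',(s['R']@R).round(2),s['mtx'][0])
X=cloud(dict(np.load('/tmp/top.npz'))); P=X[285:335,280:325].reshape(-1,3); P=P[P[:,2]>.02]; print(P.min(0),P.max(0))
to([.47,-.06,.36],np.radians(10))
E
```

```text
cam in tool [ 0.072  0.    -0.204] 
 [[-0.    1.    0.  ]
 [-0.97 -0.   -0.25]
 [-0.25 -0.    0.97]] [378.78707163   0.         323.95539604]
[0.33811815 0.00398901 0.02368612] [0.42477825 0.06460019 0.18032419]
shift [ 0.4227 -0.3358 -0.1784] roll 0.958
```

Emit:
carry_out(
  steps=[
    [[0.02,-0.02,-0.06],0.2,-1],
    [[0.06,-0.06,-0.12],0.4,-1],
    [[0.11,-0.1,-0.178],0.6,-1],
    [[0.16,-0.135,-0.178],0.8,-1],
    [[0.22,-0.18,-0.178],0.96,-1],
    [[0.27,-0.22,-0.178],0.96,-1],
    [[0.33,-0.265,-0.178],0.96,-1],
    [[0.38,-0.3,-0.178],0.96,-1],
    [[0.46,-0.32,-0.178],0.96,-1],
    [[0.46,-0.32,-0.178],0.96,-1],
  ],
)

```text
time: 1.4
tool_pos: [0.4993, -0.072, 0.3599]
ee_rot: [3.141, -0.0, 0.174]
wrist_force: [-0.2, -0.8, -0.3]
width: 0.094
finger_force: 0.0
```

```bash
cat > m2.py <<'E'
from h import *
import sys
o=robot.get_obs(); print(o['time'],o['tool_pos'].round(4),o['ee_rot'].round(4),o['wrist_force'].round(2))
s=snap('wrist',sys.argv[1]); X=cloud(s)
m=(X[...,2]>.19)&(X[...,2]<.27)&(X[...,0]>.3)
m&=~((X[...,0]<0))
k,l,st,_=cv2.connectedComponentsWithStats(m.astype(np.uint8))
for i in range(1,k):
    if st[i,4]<80: continue
    P=X[l==i]; print(i,st[i])
    for a,b,nm in((.193,.204,'bar'),(.206,.222,'lip'),(.238,.25,'tabs')):
        Q=P[(P[:,2]>a)&(P[:,2]<b)]
        if len(Q)<15: continue
        if nm=='tabs':
            mm=((l==i)&(X[...,2]>a)&(X[...,2]<b)).astype(np.uint8); k2,l2,s2,_=cv2.connectedComponentsWithStats(mm)
            L=[(X[l2==j],s['image'][l2==j].mean(0)) for j in range(1,k2) if s2[j,4]>30]
        else: L=[(Q,np.zeros(3))]
        for Q,c in L:
            r=cv2.minAreaRect((Q[:,:2]*1000).astype(np.float32))
            print('  ',nm,len(Q),'ctr',np.round(r[0],1),'size',np.round(r[1],1),'ang',round(r[2],1),'z',np.median(Q[:,2]).round(4),c.round())
E
python3 m2.py w1.png
```

```text
1.4 [ 0.4993 -0.072   0.3599] [ 3.141e+00 -3.000e-04  1.745e-01] [-0.19 -0.75 -0.31]
2 [ 278   21   50  137 4308]
   bar 1278 ctr [605.6 -35.5] size [117.2  35.7] ang 14.0 z 0.2009 [0. 0. 0.]
   lip 277 ctr [583.  -39.9] size [71.1 34.3] ang 10.7 z 0.2115 [0. 0. 0.]
   tabs 891 ctr [623.6 -31.9] size [14.  35.4] ang 12.1 z 0.2449 [156. 101.  37.]
   tabs 843 ctr [599.1 -36.5] size [14.4 34.7] ang 10.8 z 0.2448 [ 42.  81. 151.]
   tabs 762 ctr [574.4 -44.2] size [13.4 34.3] ang 9.9 z 0.2449 [108. 109. 108.]
3 [  0  62  13  16 170]
   bar 62 ctr [575.6 236.6] size [ 7.8 20.8] ang 41.8 z 0.1993 [0. 0. 0.]
   lip 77 ctr [580.1 233.1] size [9.  7.6] ang 13.0 z 0.2085 [0. 0. 0.]
4 [  0  83  17  93 805]
   bar 772 ctr [523.8 242.3] size [85.4 11.9] ang 6.1 z 0.199 [0. 0. 0.]
5 [ 513  119   46  124 2534]
   bar 2350 ctr [ 563.2 -267.2] size [116.5  25.6] ang 7.3 z 0.2007 [0. 0. 0.]
   lip 121 ctr [ 508.7 -273.5] size [ 6.8 16. ] ang 8.2 z 0.2109 [0. 0. 0.]
```

View pics/w1.png

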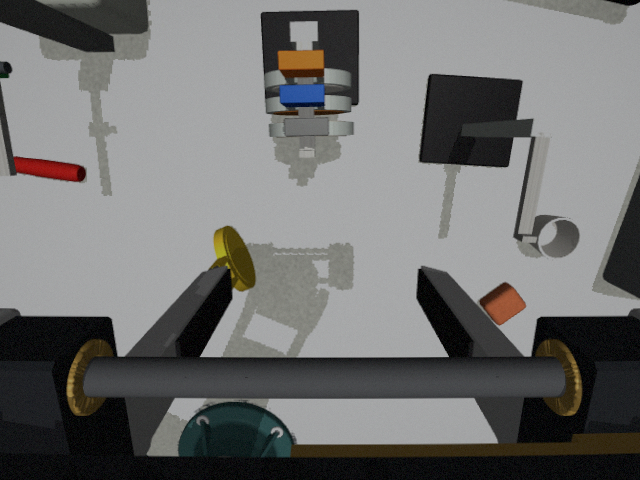

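The wrist view shows orange at (300,64), blue at (302,95) and grey at (306,127), with the crowded lip at (307,153). The spare hook's lip is at (527,238). Next I go for grey.

```bash
python3 -c "
from h import *
to([.574,-.0425,.26],np.radians(11.5));to([.574,-.0425,.205],np.radians(11.5))"
```

```text
shift [ 0.0736 -0.0104  0.0973] roll -0.1
shift [ 0.0735 -0.0101  0.1523] roll -0.1
```

Emit:
carry_out(
  steps=[
    [[0.04,-0.01,0.03],-0.1,-1],
    [[0.0735,-0.0103,0.06],-0.15,-1],
    [[0.0735,-0.0103,0.1],-0.15,-1],
    [[0.0735,-0.0103,0.13],-0.15,-1],
    [[0.0735,-0.0103,0.153],-0.15,-1],
    [[0.0735,-0.0103,0.153],-0.15,-1],
    [[0.0735,-0.0103,0.153],-0.15,1],
    [[0.0735,-0.0103,0.153],-0.15,1],
    [[0.0735,-0.0103,0.153],-0.15,1],
    [[0.0735,-0.0103,0.153],-0.15,1],
  ],
)

```text
time: 2.7
tool_pos: [0.5692, -0.051, 0.2074]
ee_rot: [3.141, -0.001, 0.2]
wrist_force: [-0.0, 0.1, 0.1]
width: 0.0572
finger_force: 0.0
```

```bash
python3 -c "
from h import *
print(robot.get_obs()['tool_pos'],robot.get_obs()['width'])
to([.574,-.0425,.205],np.radians(11.5))"
```

```text
[ 0.56920672 -0.05101257  0.20741471] 0.057180134422049445
shift [ 0.0064 -0.0074  0.0024] roll -0.001
```

Emit:
carry_out(
  steps=[
    [[0.003,-0.003,0.001],0,-0.3],
    [[0.0064,-0.0074,0.0024],0,-0.3],
    [[0.0064,-0.0074,0.0024],0,-0.3],
    [[0.0064,-0.0074,0.0024],0,1],
    [[0.0064,-0.0074,0.0024],0,1],
    [[0.0064,-0.0074,0.0024],0,1],
    [[0.0064,-0.0074,0.0024],0,1],
    [[0.0064,-0.0074,0.0024],0,1],
  ],
)

```text
time: 3.7
tool_pos: [0.5739, -0.0429, 0.2046]
ee_rot: [3.141, -0.0, 0.2]
wrist_force: [-0.1, -1.6, 0.3]
width: 0.0356
finger_force: 30.0
```

```bash
python3 m2.py w2.png
```

```text
3.7 [ 0.5739 -0.0429  0.2046] [ 3.1406e+00 -4.0000e-04  2.0000e-01] [-0.13 -1.59  0.31]
1 [  250    99   149   239 15504]
   bar 2607 ctr [633.5 -29.3] size [58.3 35.7] ang 11.9 z 0.2009 [0. 0. 0.]
   lip 1217 ctr [589.7 -39.4] size [85.3 36.3] ang 13.5 z 0.2141 [0. 0. 0.]
   tabs 2727 ctr [623.8 -31.6] size [14.  35.9] ang 11.3 z 0.2449 [197. 122.  44.]
   tabs 2619 ctr [599.1 -36.4] size [14.4 36. ] ang 11.6 z 0.2449 [ 40.  85. 168.]
   tabs 3083 ctr [574. -43.] size [18.3 59.3] ang 11.1 z 0.2449 [86. 87. 86.]
```

View pics/w2.png

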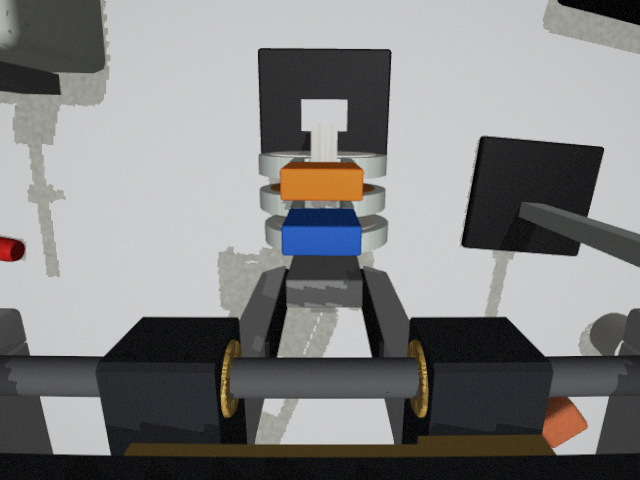

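Emit:
carry_out(
  steps=[
    [[0,0,-0.008],0,1],
    [[0,0,-0.0165],0,1],
    [[0,0,-0.0165],0,1],
    [[-0.01,0,-0.0165],0,1],
    [[-0.025,0,-0.0165],0,1],
    [[-0.045,0,-0.0165],0,1],
    [[-0.06,0,-0.0165],0,1],
    [[-0.068,0,-0.0165],0,1],
    [[-0.068,0,-0.0165],0,1],
    [[-0.068,0,-0.0165],0,1],
  ],
)

```text
time: 5.0
tool_pos: [0.5074, -0.056, 0.2209]
ee_rot: [3.141, -0.0, 0.201]
wrist_force: [0.2, 0.3, -2.3]
width: 0.0358
finger_force: 30.0
```

```bash
python3 -c "
from h import *
print(robot.get_obs()['wrist_force'])
to([.479,-.277,.2205],np.radians(7.2))"
```

```text
[ 0.19260345  0.33683721 -2.32209817]
shift [-0.0719  0.211   0.0004] roll 0.429
```

Emit:
carry_out(
  steps=[
    [[-0.03,0.02,0],0.1,1],
    [[-0.06,0.055,0],0.2,1],
    [[-0.0719,0.095,0],0.3,1],
    [[-0.0719,0.14,0],0.429,1],
    [[-0.0719,0.18,0],0.429,1],
    [[-0.0719,0.2,0],0.429,1],
    [[-0.0719,0.211,0],0.429,1],
    [[-0.0719,0.211,0],0.429,1],
    [[-0.0719,0.211,0],0.429,1],
    [[-0.0719,0.211,0],0.429,1],
  ],
)

```text
time: 6.25
tool_pos: [0.4788, -0.2761, 0.2213]
ee_rot: [3.141, -0.0, 0.127]
wrist_force: [1.0, -1.1, -2.5]
width: 0.0354
finger_force: 30.0
```

```bash
python3 m2.py w3.png; python3 -c "
from h import *
to([.575,-.2653,.2205],np.radians(7.2))"
```

```text
6.25 [ 0.4788 -0.2761  0.2213] [ 3.1413e+00 -5.0000e-04  1.2680e-01] [ 1.05 -1.13 -2.49]
1 [ 305    0   45  215 5890]
   bar 5570 ctr [ 566.1 -267.2] size [109.4  23.7] ang 7.5 z 0.201 [0. 0. 0.]
   lip 278 ctr [ 509.1 -273. ] size [ 5.9 14. ] ang 6.6 z 0.2108 [0. 0. 0.]
2 [ 257  238  135   82 5358]
   bar 131 ctr [ 484.3 -275.7] size [ 5.2 35.7] ang 7.2 z 0.1995 [0. 0. 0.]
   lip 273 ctr [ 486.3 -275.4] size [ 1.2 35.9] ang 7.5 z 0.2169 [0. 0. 0.]
   tabs 617 ctr [ 485.6 -273. ] size [ 2.7 43.2] ang 5.5 z 0.2447 [46. 46. 46.]
shift [0.0968 0.0013 0.0009] roll 0.006
```

View pics/w3.png

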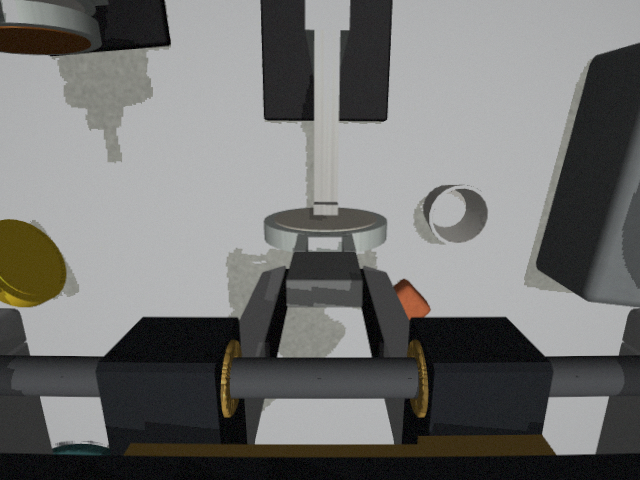

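Emit:
carry_out(
  steps=[
    [[0.01,0,0],0,1],
    [[0.03,0.0003,0],0,1],
    [[0.05,0.0006,0],0,1],
    [[0.07,0.001,0],0,1],
    [[0.088,0.001,0],0,1],
    [[0.097,0.001,0],0,1],
    [[0.097,0.001,0],0,1],
    [[0.097,0.001,0.008],0,1],
    [[0.097,0.001,0.0155],0,1],
    [[0.097,0.001,0.0155],0,1],
  ],
)

```text
time: 7.55
tool_pos: [0.5744, -0.2659, 0.205]
ee_rot: [-3.141, 0.001, 0.125]
wrist_force: [0.3, 0.5, -2.7]
width: 0.0358
finger_force: 30.0
```

Emit:
carry_out(
  steps=[
    [[0,0,0],0,-0.3],
    [[0,0,0],0,-0.3],
    [[0,0,0],0,-0.5],
    [[0,0,0],0,-0.5],
    [[0,0,-0.02],0,-0.5],
    [[0,0,-0.06],0,-0.5],
    [[-0.02,0,-0.09],0,-0.5],
    [[-0.05,0,-0.12],0,-0.5],
    [[-0.05,0,-0.12],0,-0.5],
    [[-0.05,0,-0.12],0,-0.5],
  ],
)

```text
time: 8.8
tool_pos: [0.5258, -0.272, 0.3243]
ee_rot: [-3.141, 0.0, 0.126]
wrist_force: [0.6, -0.2, -0.4]
width: 0.0707
finger_force: 0.0
```

```bash
python3 m2.py w4.png; python3 -c "
from h import *
to([.599,-.0372,.30],np.radians(11.5))"
```

```text
8.8 [ 0.5258 -0.272   0.3243] [-3.1408e+00  5.0000e-04  1.2570e-01] [ 0.56 -0.19 -0.43]
1 [   0   13   85  151 6634]
   bar 2825 ctr [605.5 -35.6] size [116.6  38.6] ang 9.8 z 0.2005 [0. 0. 0.]
   lip 927 ctr [589.5 -39.3] size [84.2 38. ] ang 11.5 z 0.2128 [0. 0. 0.]
   tabs 800 ctr [624.6 -37.4] size [14.9 27.8] ang 9.8 z 0.2446 [140.  77.  24.]
   tabs 915 ctr [599.6 -39.5] size [14.1 33.6] ang 11.5 z 0.2447 [ 22.  57. 122.]
2 [ 300  105   49  139 3223]
   bar 2032 ctr [ 567.5 -269. ] size [111.2  35.1] ang 15.0 z 0.201 [0. 0. 0.]
   lip 163 ctr [ 544.1 -269.3] size [76.2 34.2] ang 7.0 z 0.2107 [0. 0. 0.]
   tabs 971 ctr [ 575.2 -266. ] size [13.8 35.8] ang 7.3 z 0.2449 [112. 113. 111.]
3 [ 614  191   26  117 2089]
   bar 870 ctr [ 526.2 -559.1] size [111.9  22.1] ang 18.4 z 0.1982 [0. 0. 0.]
   lip 802 ctr [ 524.2 -554.5] size [84.8 12.7] ang 19.0 z 0.2116 [0. 0. 0.]
shift [ 0.1022 -0.2235  0.0236] roll -0.428
```

Emit:
carry_out(
  steps=[
    [[0.02,-0.04,0],-0.2,-0.5],
    [[0.05,-0.09,0],-0.428,-0.5],
    [[0.07,-0.14,0],-0.428,-0.5],
    [[0.09,-0.18,0.01],-0.428,-0.5],
    [[0.1022,-0.21,0.0236],-0.428,-0.5],
    [[0.1022,-0.2235,0.0236],-0.428,-0.5],
    [[0.1022,-0.2235,0.0236],-0.428,-0.5],
    [[0.1022,-0.2235,0.0236],-0.428,-0.5],
  ],
)

```text
time: 9.85
tool_pos: [0.5989, -0.0388, 0.3023]
ee_rot: [3.141, -0.001, 0.199]
wrist_force: [-0.1, -0.3, -0.0]
width: 0.0706
finger_force: 0.0
```

```bash
python3 -c "
from h import *
to([.599,-.037,.2046],np.radians(11.5))"
```

```text
shift [ 0.0004 -0.0018  0.0977] roll -0.011
```

Emit:
carry_out(
  steps=[
    [[0.0004,-0.0018,0.03],0,-0.5],
    [[0.0004,-0.0018,0.06],0,-0.5],
    [[0.0004,-0.0018,0.088],0,-0.5],
    [[0.0004,-0.0018,0.098],0,-0.5],
    [[0.0004,-0.0018,0.098],0,-0.5],
    [[0.0004,-0.0018,0.098],0,1],
    [[0.0004,-0.0018,0.098],0,1],
    [[0.0004,-0.0018,0.098],0,1],
    [[0.0004,-0.0018,0.098],0,1],
    [[0.0004,-0.0018,0.098],0,1],
  ],
)

```text
time: 11.1
tool_pos: [0.5991, -0.0359, 0.2042]
ee_rot: [3.141, -0.001, 0.2]
wrist_force: [0.5, -0.4, 1.2]
width: 0.0357
finger_force: 30.0
```

Emit:
carry_out(
  steps=[
    [[0,0,-0.008],0,1],
    [[0,0,-0.0165],0,1],
    [[0,0,-0.0165],0,1],
    [[-0.01,0,-0.0165],0,1],
    [[-0.03,0,-0.0165],0,1],
    [[-0.05,0,-0.0165],0,1],
    [[-0.07,0,-0.0165],0,1],
    [[-0.087,0,-0.0165],0,1],
    [[-0.094,0,-0.0165],0,1],
    [[-0.094,0,-0.0165],0,1],
  ],
)

```text
time: 12.35
tool_pos: [0.5066, -0.0546, 0.2205]
ee_rot: [3.141, -0.001, 0.2]
wrist_force: [0.6, -0.4, -2.8]
width: 0.0358
finger_force: 30.0
```

Emit:
carry_out(
  steps=[
    [[-0.03,0.02,0],0.1,1],
    [[-0.06,0.055,0],0.2,1],
    [[-0.0719,0.095,0],0.3,1],
    [[-0.0719,0.14,0],0.42,1],
    [[-0.0719,0.18,0],0.42,1],
    [[-0.0719,0.2,0],0.42,1],
    [[-0.0719,0.211,0],0.42,1],
    [[-0.0719,0.211,0],0.42,1],
    [[-0.0719,0.211,0],0.42,1],
    [[-0.0719,0.211,0],0.42,1],
  ],
)

```text
time: 13.6
tool_pos: [0.4784, -0.2746, 0.2207]
ee_rot: [3.141, -0.0, 0.128]
wrist_force: [-0.0, 0.6, -1.9]
width: 0.0356
finger_force: 30.0
```

```bash
python3 m2.py w5.png; python3 -c "
from h import *
to([.541,-.2698,.2205],np.radians(7.2))"
```

```text
13.6 [ 0.4784 -0.2746  0.2207] [ 3.1414e+00 -5.0000e-04  1.2830e-01] [-0.01  0.6  -1.88]
1 [ 293    0   81  215 8129]
   bar 4646 ctr [ 566.2 -267.8] size [109.5  34.9] ang 14.5 z 0.2009 [0. 0. 0.]
   lip 465 ctr [ 537.4 -270.9] size [62.7 34.5] ang 6.9 z 0.2111 [0. 0. 0.]
   tabs 2706 ctr [ 575.1 -266.4] size [13.9 35.8] ang 7.2 z 0.2448 [115. 116. 114.]
2 [ 257  239  135   81 5418]
   bar 135 ctr [ 482.1 -274.1] size [ 7.7 36. ] ang 7.0 z 0.198 [0. 0. 0.]
   lip 291 ctr [ 484.  -273.9] size [ 3.5 35.8] ang 7.0 z 0.2177 [0. 0. 0.]
   tabs 646 ctr [ 485.8 -273.5] size [ 2.8 48.1] ang 7.3 z 0.2451 [16. 33. 65.]
shift [0.0628 0.0031 0.0002] roll 0.014
```

Emit:
carry_out(
  steps=[
    [[0.002,0.0028,0],0,1],
    [[0.01,0.0028,0],0,1],
    [[0.03,0.0028,0],0,1],
    [[0.05,0.003,0],0,1],
    [[0.063,0.003,0],0,1],
    [[0.063,0.003,0],0,1],
    [[0.063,0.003,0],0,1],
    [[0.063,0.003,0.008],0,1],
    [[0.063,0.003,0.0155],0,1],
    [[0.063,0.003,0.0155],0,1],
  ],
)

```text
time: 14.9
tool_pos: [0.5407, -0.2705, 0.2044]
ee_rot: [-3.141, 0.001, 0.127]
wrist_force: [-0.0, 0.5, -1.6]
width: 0.0356
finger_force: 30.0
```

Emit:
carry_out(
  steps=[
    [[0,0,0],0,-0.3],
    [[0,0,0],0,-0.3],
    [[0,0,0],0,-0.5],
    [[0,0,0],0,-0.5],
    [[0,0,-0.02],0,-0.5],
    [[0,0,-0.06],0,-0.5],
    [[-0.01,0,-0.09],0,-0.5],
    [[-0.02,0,-0.12],0,-0.5],
    [[-0.02,0,-0.12],0,-0.5],
    [[-0.02,0,-0.12],0,-0.5],
  ],
)

```text
time: 16.15
tool_pos: [0.5213, -0.2729, 0.3234]
ee_rot: [-3.141, 0.001, 0.127]
wrist_force: [0.1, 1.3, -0.8]
width: 0.0704
finger_force: 0.0
```

```bash
python3 m2.py w6.png; python3 -c "
from h import *
to([.6235,-.032,.30],np.radians(11.5))"
```

```text
16.15 [ 0.5213 -0.2729  0.3234] [-3.1406e+00  1.1000e-03  1.2700e-01] [ 0.08  1.29 -0.82]
1 [   0    6   80  152 5261]
   bar 3190 ctr [606.6 -34.5] size [115.8  36.8] ang 3.4 z 0.2006 [0. 0. 0.]
   lip 614 ctr [589.7 -38.6] size [84.5 36.7] ang 9.3 z 0.212 [0. 0. 0.]
   tabs 759 ctr [624.8 -38.4] size [14.6 25.8] ang 11.4 z 0.2445 [137.  75.  23.]
2 [ 300   99   49  141 4060]
   bar 1687 ctr [ 566.3 -266.9] size [110.3  35.5] ang 7.6 z 0.201 [0. 0. 0.]
   lip 279 ctr [ 543.9 -269.9] size [76.8 35.4] ang 7.2 z 0.2115 [0. 0. 0.]
   tabs 971 ctr [ 575.2 -266.3] size [13.8 35.6] ang 7.2 z 0.2449 [112. 113. 112.]
   tabs 912 ctr [ 540.8 -270.3] size [13.9 35.8] ang 6.8 z 0.2449 [ 41.  80. 154.]
3 [ 614  188   26  116 1967]
   bar 851 ctr [ 524.5 -559.1] size [107.5  21.1] ang 19.0 z 0.1983 [0. 0. 0.]
   lip 698 ctr [ 521.9 -554.7] size [79.6 11.6] ang 19.7 z 0.2109 [0. 0. 0.]
shift [ 0.1321 -0.2258  0.0228] roll -0.422
```

Emit:
carry_out(
  steps=[
    [[0.03,-0.04,0],-0.2,-0.5],
    [[0.06,-0.09,0],-0.422,-0.5],
    [[0.09,-0.14,0],-0.422,-0.5],
    [[0.115,-0.18,0.01],-0.422,-0.5],
    [[0.1321,-0.212,0.0228],-0.422,-0.5],
    [[0.1321,-0.2258,0.0228],-0.422,-0.5],
    [[0.1321,-0.2258,0.0228],-0.422,-0.5],
    [[0.1321,-0.2258,0.0228],-0.422,-0.5],
  ],
)

```text
time: 17.2
tool_pos: [0.6235, -0.0338, 0.3027]
ee_rot: [3.141, -0.001, 0.199]
wrist_force: [-0.4, -0.4, -0.6]
width: 0.0704
finger_force: 0.0
```

```bash
python3 -c "
from h import *
to([.6235,-.0318,.2046],np.radians(11.5))"
```

```text
shift [ 0.0003 -0.002   0.0981] roll -0.01
```

Emit:
carry_out(
  steps=[
    [[0.0003,-0.002,0.03],0,-0.5],
    [[0.0003,-0.002,0.06],0,-0.5],
    [[0.0003,-0.002,0.088],0,-0.5],
    [[0.0003,-0.002,0.098],0,-0.5],
    [[0.0003,-0.002,0.098],0,-0.5],
    [[0.0003,-0.002,0.098],0,1],
    [[0.0003,-0.002,0.098],0,1],
    [[0.0003,-0.002,0.098],0,1],
    [[0.0003,-0.002,0.098],0,1],
    [[0.0003,-0.002,0.098],0,1],
  ],
)

```text
time: 18.45
tool_pos: [0.6239, -0.0306, 0.2045]
ee_rot: [3.141, -0.001, 0.201]
wrist_force: [0.5, -0.7, 0.4]
width: 0.0358
finger_force: 30.0
```

Emit:
carry_out(
  steps=[
    [[0,0,-0.008],0,1],
    [[0,0,-0.0165],0,1],
    [[0,0,-0.0165],0,1],
    [[-0.015,0,-0.0165],0,1],
    [[-0.04,0,-0.0165],0,1],
    [[-0.065,0,-0.0165],0,1],
    [[-0.09,0,-0.0165],0,1],
    [[-0.11,0,-0.0165],0,1],
    [[-0.118,0,-0.0165],0,1],
    [[-0.118,0,-0.0165],0,1],
  ],
)

```text
time: 19.7
tool_pos: [0.5081, -0.0539, 0.2207]
ee_rot: [3.141, -0.001, 0.2]
wrist_force: [-0.1, -0.4, -1.6]
width: 0.0357
finger_force: 30.0
```

```bash
python3 -c "
from h import *
print(robot.get_obs()['wrist_force'])
to([.44,.232,.32],np.radians(8.7));to([.44,.232,.208],np.radians(8.7))"
```

```text
[-0.06806206 -0.36048784 -1.63833391]
shift [-0.0097 -0.2937 -0.0994] roll 0.279
shift [-0.0098 -0.2937  0.0126] roll 0.279
```

Emit:
carry_out(
  steps=[
    [[0,0,-0.05],0,1],
    [[0,-0.02,-0.0994],0,1],
    [[0,-0.07,-0.0994],0.1,1],
    [[0,-0.12,-0.0994],0.2,1],
    [[0,-0.17,-0.0994],0.279,1],
    [[-0.0097,-0.22,-0.0994],0.279,1],
    [[-0.0097,-0.265,-0.0994],0.279,1],
    [[-0.0097,-0.29,-0.0994],0.279,1],
    [[-0.0097,-0.2937,-0.0994],0.279,1],
    [[-0.0097,-0.2937,-0.0994],0.279,1],
  ],
)

```text
time: 20.95
tool_pos: [0.4404, 0.2319, 0.3196]
ee_rot: [3.141, 0.0, 0.152]
wrist_force: [0.2, -0.8, -1.0]
width: 0.0355
finger_force: 30.0
```

Emit:
carry_out(
  steps=[
    [[0,0,0.02],0,1],
    [[0,0,0.05],0,1],
    [[0,0,0.08],0,1],
    [[0,0,0.105],0,1],
    [[0,0,0.11],0,1],
    [[0,0,0.11],0,1],
    [[0,0,0.11],0,1],
  ],
)

```text
time: 21.82
tool_pos: [0.4409, 0.232, 0.2115]
ee_rot: [-3.141, -0.003, 0.151]
wrist_force: [-0.2, 0.8, -2.6]
width: 0.0357
finger_force: 30.0
```

```bash
python3 m2.py w7.png; python3 - <<'E'
from h import *
s=dict(np.load('/tmp/wrist.npz'));X=cloud(s)
b=(X[...,2]>.196)&(X[...,2]<.204)&(X[...,0]>.475)&(X[...,0]<.56)&(X[...,1]>.2)&(X[...,1]<.3)
for a in np.arange(.48,.56,.01):
    Q=X[b&(X[...,0]>a)&(X[...,0]<a+.01)]; print(Q.mean(0).round(4),np.ptp(Q[:,1]).round(4))
print('end',np.percentile(X[b][:,0],[.3,1,3]))
hsv=cv2.cvtColor(s['image'],cv2.COLOR_RGB2HSV)
g=(hsv[...,0]>45)&(hsv[...,0]<85)&(hsv[...,1]>110)&(X[...,2]>.195)
Q=X[g];print('green',len(Q),cv2.minAreaRect((Q[Q[:,2]>.208][:,:2]*1000).astype(np.float32)),np.median(Q[:,2]),Q.min(0))
E
```

```text
21.825 [0.4409 0.232  0.2115] [-3.1411e+00 -2.8000e-03  1.5130e-01] [-0.17  0.79 -2.64]
1 [ 288    0   82  193 5835]
   bar 4622 ctr [525.6 247.5] size [91.9 27.6] ang 9.4 z 0.2009 [0. 0. 0.]
   lip 1091 ctr [572.7 249.2] size [ 5.9 39.7] ang 12.2 z 0.2136 [0. 0. 0.]
2 [ 253  244  143   85 5893]
   bar 132 ctr [445.9 232.3] size [ 3.8 35.9] ang 8.8 z 0.1983 [0. 0. 0.]
   lip 505 ctr [447.1 232.7] size [ 1.4 35.9] ang 8.5 z 0.2154 [0. 0. 0.]
   tabs 1029 ctr [448.2 232.9] size [ 3.5 59.1] ang 8.6 z 0.2447 [77. 48. 29.]
[0.4853 0.2414 0.201 ] 0.0149
[0.495  0.2428 0.201 ] 0.0149
[0.5051 0.2444 0.201 ] 0.0154
[0.515  0.2461 0.201 ] 0.0152
[0.525  0.2473 0.201 ] 0.015
[0.535  0.249  0.2009] 0.0149
[0.545  0.2507 0.2009] 0.0148
[0.555  0.2525 0.2009] 0.0146<stdin>:5: RuntimeWarning: Mean of empty slice.
  ret = um.true_divide(
Traceback (most recent call last):
ValueError: zero-size array to reduction operation maximum which has no identity
```

View pics/w7.png

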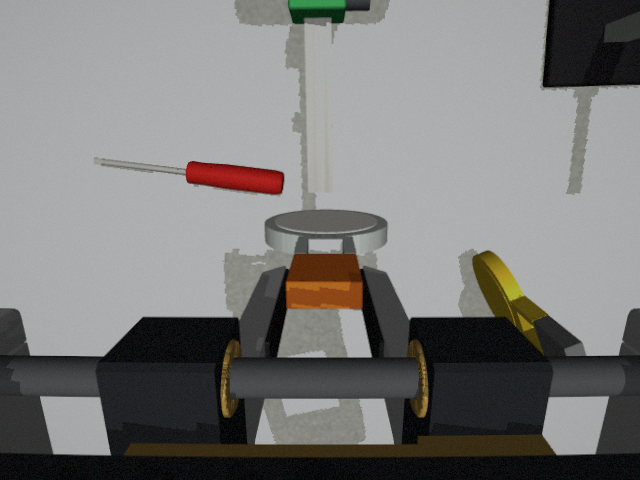

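The view shows the orange tab at (325,280), lined up with the loader bar at (318,100). The collar is at (316,10), with a dark knob on its right side at (358,4).

```bash
python3 - <<'E'
from h import *
s=dict(np.load('/tmp/wrist.npz'));X=cloud(s);w=np.load('/tmp/top.npz');T=cloud(dict(w))
hsv=cv2.cvtColor(s['image'],cv2.COLOR_RGB2HSV)
u=np.array([np.cos(.158),np.sin(.158)]);v=np.array([-u[1],u[0]]);o=np.array([.4853,.2414])
def loc(P): d=P[:,:2]-o; return np.c_[d@u,d@v,P[:,2]]*1000
g=(hsv[...,0]>45)&(hsv[...,0]<85)&(hsv[...,1]>110)&(X[...,2]>.195)
G=loc(X[g]);print('green',G.min(0).round(1),G.max(0).round(1)); F=G[G[:,2]<209]; print('front face',np.median(F,0) if len(F) else 0)
m=np.zeros(g.shape,bool);m[0:14,346:380]=1;m&=(X[...,2]>.15)&~g
K=loc(X[m]);print('knob',len(K),np.percentile(K,[2,50,98],axis=0).round(1))
b=(X[...,2]>.196)&(X[...,2]<.204)&(abs((X[...,:2]-o)@v)<.006)&(X[...,0]>.475)&(X[...,0]<.56)
print('end',np.percentile(loc(X[b])[:,0],[.3,2]))
# loc in top view
m=np.zeros(g.shape,bool);m[192:212,160:215]=1;m&=(T[...,2]>.17);K=loc(T[m]);S=K[(abs(K[:,1])>16)];print('top',len(S),S.round(1)[:12])
to([.4409,.2343,.2046],.158)
E
```

```text
green [-51.5 -53.4 195.1] [ 89.6  69.1 371.6]
front face [ 85.45745046  -0.97467924 204.8217594 ]
knob 258 [[ 87.3 -25.6 204.8]
 [ 88.9 -20.1 208.3]
 [ 90.8 -14.4 210.6]]
end [-4.81428921 -3.16711459]
top 39 [[ 97.8 -27.7 208.3]
 [ 97.2 -18.2 208.9]
 [ 97.4 -19.6 207.1]
 [ 96.7 -21.8 208.4]
 [ 95.5 -24.6 211.9]
 [ 95.4 -26.3 211.2]
 [ 95.7 -27.6 208.7]
 [ 95.1 -16.5 210.5]
 [ 95.5 -17.7 208.1]
 [ 94.7 -20.1 209.8]
 [ 94.2 -22.1 210.5]
 [ 94.1 -23.8 209.7]]
shift [ 0.0004 -0.0022  0.0069] roll -0.037
```

Emit:
carry_out(
  steps=[
    [[0,-0.0022,0],-0.037,1],
    [[0,-0.0022,0],-0.037,1],
    [[0.015,-0.0022,0],-0.037,1],
    [[0.035,-0.0022,0],-0.037,1],
    [[0.055,-0.0022,0],-0.037,1],
    [[0.072,-0.0024,0],-0.037,1],
    [[0.08,-0.0025,0],-0.037,1],
    [[0.08,-0.0025,0],-0.037,1],
    [[0.08,-0.0025,0.003],-0.037,1],
    [[0.08,-0.0025,0.003],-0.037,1],
  ],
)

```text
time: 23.12
tool_pos: [0.5181, 0.2465, 0.2067]
ee_rot: [3.141, 0.001, 0.159]
wrist_force: [-0.5, -0.5, -2.6]
width: 0.036
finger_force: 30.0
```

```bash
python3 -c "
from h import *
o=robot.get_obs();print(o['tool_pos'],o['wrist_force'],o['wrist_torque'])
u=np.array([np.cos(.158),np.sin(.158)]);p=np.array([.4853,.2414])+.035*u
to([*p,.2046],.158)"
```

```text
[0.51808696 0.24650323 0.20665326] [-0.50706302 -0.53788594 -2.58991122] [-0.00968721 -0.02669404  0.08450193]
shift [ 0.0018 -0.0001  0.0021] roll 0.004
```

Lower it, release, then re-grip higher and 3 mm further forward so the fingers clear the knob.

Emit:
carry_out(
  steps=[
    [[0,0,0.0018],0,1],
    [[0,0,0.0018],0,1],
    [[0,0,0.0018],0,0.1],
    [[0,0,0.0018],0,0.1],
    [[0,0,-0.003],0,0.1],
    [[-0.003,0,-0.0065],0,0.1],
    [[-0.003,0,-0.0065],0,1],
    [[-0.003,0,-0.0065],0,1],
    [[-0.003,0,-0.0065],0,1],
    [[-0.003,0,-0.0065],0,1],
  ],
)

```text
time: 24.38
tool_pos: [0.516, 0.2462, 0.2142]
ee_rot: [-3.141, -0.001, 0.158]
wrist_force: [-0.4, -0.3, 6.0]
width: 0.0355
finger_force: 30.0
```

```bash
python3 m2.py w8.png; python3 -c "
from h import *
o=robot.get_obs();print(o['tool_pos'],o['wrist_force'])"
```

```text
24.375 [0.516  0.2462 0.2142] [-3.1415e+00 -1.4000e-03  1.5830e-01] [-0.41 -0.35  5.96]
1 [  254    13   141   314 14806]
   bar 7887 ctr [564.2 253.1] size [170.7  39.8] ang 10.1 z 0.2009 [0. 0. 0.]
   lip 2329 ctr [553.9 248. ] size [62. 40.] ang 5.4 z 0.2146 [0. 0. 0.]
   tabs 2557 ctr [516.5 245.8] size [18.8 58.1] ang 9.0 z 0.2449 [134.  77.  30.]
[0.51599942 0.24615989 0.21425978] [-0.54136852 -0.27248796  4.66493857]
```

View pics/w8.png

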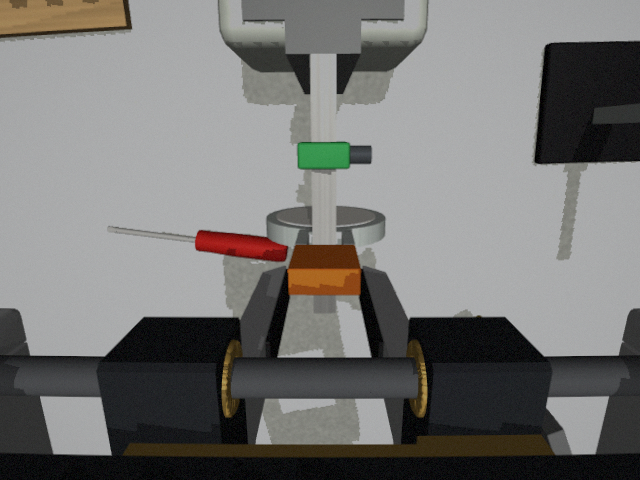

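```bash
cat > c.py <<'E'
from h import *
import sys
s=snap('wrist',sys.argv[1] if len(sys.argv)>1 else None);X=cloud(s)
hsv=cv2.cvtColor(s['image'],cv2.COLOR_RGB2HSV)
u=np.array([np.cos(.158),np.sin(.158)]);v=np.array([-u[1],u[0]]);o=np.array([.4853,.2414])
L=np.dstack([(X[...,:2]-o)@u,(X[...,:2]-o)@v,X[...,2]])*1000
near=(abs(L[...,1])<30)&(L[...,0]>0)&(L[...,0]<130)&(L[...,2]>195)
g=near&(hsv[...,0]>45)&(hsv[...,0]<85)&(hsv[...,1]>110)
r=near&(hsv[...,0]>4)&(hsv[...,0]<20)&(hsv[...,1]>140)
for n,m,z in(('collar top',g,212.5),('tab top',r,243)):
    P=L[m&(L[...,2]>z)];print(n,len(P),np.percentile(P,[1,50,99],axis=0).round(1)[:,0],P.mean(0).round(2))
ob=robot.get_obs();d=ob['tool_pos'][:2]-o;print('tcp s,lat',(d@u*1000).round(2),(d@v*1000).round(2),ob['tool_pos'][2].round(4),'F along',(ob['wrist_force'][:2]@u).round(2),'z',ob['wrist_force'][2].round(2),'t',ob['time'])
E
python3 c.py
```

```text
collar top 2468 [29.  87.  98.9] [ 74.07   0.54 276.62]
tab top 4246 [27.1 48.  61.7] [ 42.5   -1.55 306.99]
tcp s,lat 31.09 -0.12 0.2143 F along -0.78 z 5.39 t 24.475
```

Emit:
carry_out(
  steps=[
    [[0,0,-0.001],0,1],
    [[0,0,-0.001],0,1],
    [[0.006,0,-0.001],0,1],
    [[0.014,0,-0.001],0,1],
    [[0.022,0,-0.001],0,1],
    [[0.028,0,-0.001],0,1],
    [[0.03,0,-0.001],0,1],
    [[0.03,0,-0.001],0,1],
    [[0.03,0,-0.001],0,1],
  ],
)

```text
time: 25.6
tool_pos: [0.5453, 0.2509, 0.2144]
ee_rot: [-3.142, 0.001, 0.158]
wrist_force: [-3.6, -0.1, 4.4]
width: 0.035
finger_force: 30.0
```

```bash
sed -i "s/(L\[...,2\]>195)/(L[...,2]>195)\&(L[...,2]<250)/" c.py; python3 c.py
```

```text
collar top 1233 [86.1 92.9 99.4] [ 9.2900e+01 -1.0000e-02  2.1487e+02]
tab top 1979 [56.7 63.7 70.1] [ 6.3590e+01 -2.1000e-01  2.4503e+02]
tcp s,lat 60.73 -0.07 0.2144 F along -3.21 z 4.72 t 25.65
```

Emit:
carry_out(
  steps=[
    [[0,0,-0.001],0,1],
    [[0,0,-0.001],0,1],
    [[0,0,-0.001],0,1],
  ],
)

```text
time: 26.02
tool_pos: [0.5457, 0.2508, 0.2144]
ee_rot: [3.141, 0.0, 0.158]
wrist_force: [0.6, -0.4, -0.3]
width: 0.0357
finger_force: 30.0
```

```bash
python3 c.py
```

```text
collar top 1229 [85.9 92.8 99.3] [9.2710e+01 6.0000e-02 2.1499e+02]
tab top 1961 [57.  64.  70.4] [ 63.92  -0.35 244.99]
tcp s,lat 61.0 -0.26 0.2144 F along 0.47 z 0.15 t 26.075
```

Emit:
carry_out(
  steps=[
    [[0.004,0,-0.0002],0,1],
    [[0.008,0,-0.0002],0,1],
    [[0.0105,0,-0.0002],0,1],
    [[0.012,0,-0.0002],0,1],
    [[0.012,0,-0.0002],0,1],
    [[0.012,0,-0.0002],0,1],
  ],
)

```text
time: 26.82
tool_pos: [0.5571, 0.2527, 0.2156]
ee_rot: [3.142, -0.0, 0.158]
wrist_force: [0.3, -0.2, -1.2]
width: 0.0354
finger_force: 30.0
```

```bash
python3 c.py
```

```text
collar top 1179 [86.2 93.1 99.4] [ 92.99   0.25 214.93]
tab top 2023 [68.5 75.8 82. ] [ 7.5670e+01 -2.3000e-01  2.4615e+02]
tcp s,lat 72.7 -0.12 0.2156 F along -0.4 z -1.37 t 26.875
```

Emit:
carry_out(
  steps=[
    [[0.001,0,0.0006],0,1],
    [[0.002,0,0.0006],0,1],
    [[0.0025,0,0.0006],0,1],
    [[0.003,0,0.0006],0,1],
    [[0.003,0,0.0006],0,1],
  ],
)

```text
time: 27.5
tool_pos: [0.5602, 0.2532, 0.215]
ee_rot: [3.141, 0.0, 0.158]
wrist_force: [0.5, 0.3, -1.7]
width: 0.0354
finger_force: 30.0
```

Emit:
carry_out(
  steps=[
    [[0.0004,0,0],0,1],
    [[0.0007,0,0],0,1],
    [[0.0007,0,0],0,1],
  ],
)

```text
time: 27.88
tool_pos: [0.5609, 0.2533, 0.215]
ee_rot: [3.141, -0.0, 0.158]
wrist_force: [0.6, 0.1, -1.3]
width: 0.0352
finger_force: 30.0
```

```bash
python3 c.py
```

```text
collar top 1178 [86.1 93.  99.4] [9.2920e+01 1.8000e-01 2.1507e+02]
tab top 1998 [72.4 79.5 85.8] [ 79.34  -0.27 245.54]
tcp s,lat 76.47 -0.14 0.215 F along -0.51 z -0.72 t 27.925
```

Emit:
carry_out(
  steps=[
    [[0.0003,0,0.0002],0,1],
    [[0.0006,0,0.0002],0,1],
    [[0.0006,0,0.0002],0,1],
    [[0.0006,0,0.0002],0,1],
  ],
)

```text
time: 28.42
tool_pos: [0.5613, 0.2534, 0.2148]
ee_rot: [3.141, 0.0, 0.158]
wrist_force: [-1.4, -0.3, -1.3]
width: 0.0355
finger_force: 30.0
```

```bash
python3 c.py
```

```text
collar top 1175 [85.9 93.  99.4] [9.2900e+01 1.3000e-01 2.1491e+02]
tab top 1986 [72.8 79.8 86.2] [ 7.9710e+01 -2.4000e-01  2.4538e+02]
tcp s,lat 76.91 -0.13 0.2148 F along -1.99 z -0.55 t 28.475
```

Emit:
carry_out(
  steps=[
    [[0.0002,0,0],0,1],
    [[0.0004,0,0],0,1],
    [[0.0004,0,0],0,1],
    [[0.0004,0,0],0,1],
  ],
)

```text
time: 28.98
tool_pos: [0.5616, 0.2534, 0.2148]
ee_rot: [3.141, 0.0, 0.158]
wrist_force: [-1.8, -0.6, -0.3]
width: 0.0355
finger_force: 30.0
```

```bash
python3 c.py
```

```text
collar top 1162 [86.  93.1 99.4] [ 92.98   0.28 214.99]
tab top 1976 [73.2 80.1 86.5] [ 80.07  -0.25 245.45]
tcp s,lat 77.27 -0.13 0.2149 F along -2.76 z -0.1 t 29.025
```

Emit:
carry_out(
  steps=[
    [[0.0003,0,0],0,1],
    [[0.0005,0,0],0,1],
    [[0.0005,0,0],0,1],
    [[0.0005,0,0],0,1],
  ],
)

```text
time: 29.52
tool_pos: [0.5621, 0.2535, 0.2149]
ee_rot: [3.142, 0.0, 0.158]
wrist_force: [-4.3, -1.3, 1.0]
width: 0.035
finger_force: 30.0
```

```bash
python3 c.py
```

```text
collar top 1164 [86.1 93.  99.4] [ 92.94   0.27 214.99]
tab top 1983 [73.7 80.6 86.9] [ 80.54  -0.25 245.44]
tcp s,lat 77.74 -0.14 0.2149 F along -4.48 z 1.29 t 29.575
```

Emit:
carry_out(
  steps=[
    [[0.0001,0,0.0003],0,1],
    [[0.0002,0,0.0005],0,1],
    [[0.0002,0,0.0005],0,1],
    [[0.0002,0,0.0005],0,1],
  ],
)

```text
time: 30.08
tool_pos: [0.5622, 0.2536, 0.2146]
ee_rot: [3.142, 0.0, 0.158]
wrist_force: [-5.4, -2.0, 2.1]
width: 0.0355
finger_force: 30.0
```

```bash
python3 c.py
```

```text
collar top 1185 [85.8 93.  99.4] [ 92.92   0.3  215.01]
tab top 1973 [73.8 80.7 87.1] [ 8.0650e+01 -2.4000e-01  2.4516e+02]
tcp s,lat 77.84 -0.08 0.2146 F along -5.74 z 2.32 t 30.125
```

Emit:
carry_out(
  steps=[
    [[0,0,0],0,0.1],
    [[0,0,0],0,0.1],
    [[0,0,0],0,0],
    [[0,0,0],0,0],
  ],
)

```text
time: 30.62
tool_pos: [0.5629, 0.2536, 0.2143]
ee_rot: [3.142, -0.001, 0.158]
wrist_force: [-0.0, 0.2, 0.5]
width: 0.0469
finger_force: 0.0
```

```bash
python3 c.py w9.png
```

```text
collar top 1186 [85.7 93.  99.4] [ 9.2790e+01 -4.0000e-02  2.1524e+02]
tab top 1926 [69.5 76.8 83.2] [ 76.76  -0.33 245.12]
tcp s,lat 78.45 -0.17 0.2142 F along 0.15 z -0.78 t 30.675
```

View pics/w9.png

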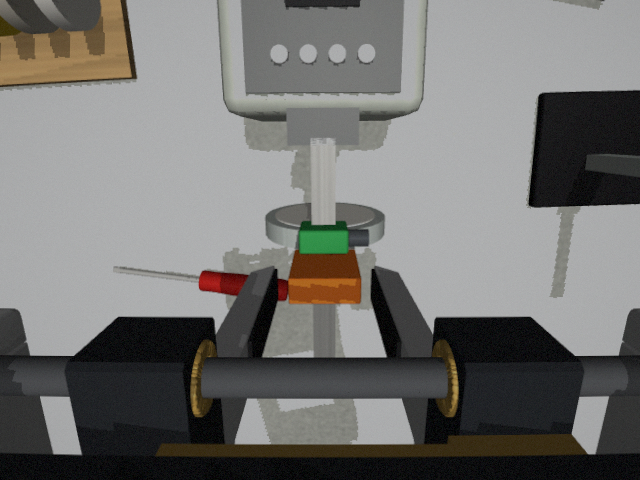

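The carrier rocked back about 4 mm on release. The green collar at (323,238) hasn't moved. I'll let it settle and measure again.

Emit:
carry_out(
  steps=[
    [[0,0,0],0,0],
    [[0,0,0],0,0],
    [[0,0,0],0,0],
    [[0,0,0],0,0],
  ],
)

```text
time: 31.18
tool_pos: [0.5626, 0.2535, 0.2143]
ee_rot: [3.142, -0.0, 0.158]
wrist_force: [-0.5, -0.2, 0.2]
width: 0.0472
finger_force: 0.0
```

```bash
python3 c.py;  python3 - <<'E'
from h import *
s=dict(np.load('/tmp/wrist.npz'));X=cloud(s)
u=np.array([np.cos(.158),np.sin(.158)]);v=np.array([-u[1],u[0]]);o=np.array([.4853,.2414])
L=np.dstack([(X[...,:2]-o)@u,(X[...,:2]-o)@v,X[...,2]])*1000
m=(abs(L[...,1])<16)&(L[...,0]>40)&(L[...,0]<95)
T=L[m&(L[...,2]>243)&(L[...,2]<248)];A=np.c_[T[:,0],np.ones(len(T))];print('top slope deg',np.degrees(np.linalg.lstsq(A,T[:,2],rcond=None)[0][0]))
F=L[m&(L[...,2]>217)&(L[...,2]<242)&(abs(L[...,1])<14)]
for a in range(217,242,5):
    q=F[(F[:,2]>=a)&(F[:,2]<a+5)]
    if len(q): print(a,len(q),np.median(q[:,0]).round(2))
# disc frame below
m=(abs(L[...,1])<45)&(L[...,2]<172)&(L[...,2]>140)&(L[...,0]>40)&(L[...,0]<130); q=L[m]; print('frame s',np.percentile(q[:,0],[2,50,98]).round(1))
E
```

```text
collar top 1161 [86.1 93.  99.4] [9.2980e+01 2.1000e-01 2.1505e+02]
tab top 1925 [72.  79.1 85.4] [ 78.99  -0.45 244.97]
tcp s,lat 78.19 -0.12 0.2143 F along 0.66 z -0.21 t 31.225
top slope deg -1.5797920528637426
217 145 84.91
222 147 84.96
227 160 85.01
232 168 85.09
237 192 85.12
frame s [70.5 79.5 85.2]
```

Emit:
carry_out(
  steps=[
    [[-0.0032,0,0],0,0],
    [[-0.0032,0,0],0,0],
    [[-0.0032,0,0.005],0,0],
    [[-0.0032,0,0.0088],0,0],
    [[-0.0032,0,0.0088],0,0],
    [[-0.0032,0,0.0088],0,1],
    [[-0.0032,0,0.0088],0,1],
    [[-0.0032,0,0.0088],0,1],
    [[-0.0032,0,0.0088],0,1],
  ],
)

```text
time: 32.35
tool_pos: [0.5595, 0.253, 0.2056]
ee_rot: [3.141, -0.0, 0.158]
wrist_force: [0.0, -0.0, -0.0]
width: 0.0355
finger_force: 30.0
```

```bash
python3 c.py
```

```text
collar top 1306 [85.8 92.9 99.4] [9.2820e+01 9.0000e-02 2.1502e+02]
tab top 2153 [72.6 79.6 85.8] [ 7.9500e+01 -2.3000e-01  2.4501e+02]
tcp s,lat 75.05 -0.15 0.2055 F along -0.01 z -0.05 t 32.4
```

Emit:
carry_out(
  steps=[
    [[0.0002,0,0.0002],0,1],
    [[0.0005,0,0.0003],0,1],
    [[0.0005,0,0.0003],0,1],
    [[0.0005,0,0.0003],0,1],
  ],
)

```text
time: 32.9
tool_pos: [0.5597, 0.2531, 0.2055]
ee_rot: [3.141, 0.0, 0.158]
wrist_force: [-1.6, -0.6, 2.2]
width: 0.0352
finger_force: 30.0
```

```bash
python3 c.py
```

```text
collar top 1275 [86.1 93.  99.5] [9.2990e+01 3.0000e-02 2.1496e+02]
tab top 2158 [72.9 79.9 86.1] [ 7.9740e+01 -2.2000e-01  2.4499e+02]
tcp s,lat 75.32 -0.19 0.2056 F along -1.33 z 2.69 t 32.95
```

Emit:
carry_out(
  steps=[
    [[0.0003,0,0],0,1],
    [[0.0006,0,0],0,1],
    [[0.0006,0,0],0,1],
    [[0.0006,0,0],0,1],
  ],
)

```text
time: 33.45
tool_pos: [0.56, 0.2531, 0.2055]
ee_rot: [3.141, 0.001, 0.158]
wrist_force: [-4.8, -1.6, 5.8]
width: 0.0358
finger_force: 30.0
```

```bash
python3 c.py
```

```text
collar top 1294 [85.8 92.9 99.5] [ 92.84   0.26 215.07]
tab top 2158 [73.1 80.1 86.4] [ 80.04  -0.28 244.98]
tcp s,lat 75.59 -0.15 0.2055 F along -4.66 z 5.06 t 33.5
```

Emit:
carry_out(
  steps=[
    [[0.0002,0,-0.0005],0,1],
    [[0.0005,0,-0.0008],0,1],
    [[0.0005,0,-0.0008],0,1],
    [[0.0005,0,-0.0008],0,1],
  ],
)

```text
time: 34.0
tool_pos: [0.56, 0.2531, 0.2056]
ee_rot: [3.141, 0.002, 0.159]
wrist_force: [-4.9, -2.0, 3.6]
width: 0.0357
finger_force: 30.0
```

```bash
python3 c.py
```

```text
collar top 1293 [85.9 93.  99.5] [9.2870e+01 1.4000e-01 2.1498e+02]
tab top 2155 [73.2 80.2 86.6] [ 80.14  -0.25 245.  ]
tcp s,lat 75.67 -0.14 0.2056 F along -6.48 z 3.22 t 34.05
```

Emit:
carry_out(
  steps=[
    [[-0.0003,0,-0.0002],0,1],
    [[-0.0007,0,-0.0003],0,1],
    [[-0.0007,0,-0.0003],0,1],
    [[-0.0007,0,-0.0003],0,1],
  ],
)

```text
time: 34.55
tool_pos: [0.56, 0.2531, 0.2056]
ee_rot: [3.141, 0.001, 0.158]
wrist_force: [-4.5, -1.3, 0.0]
width: 0.0355
finger_force: 30.0
```

```bash
python3 c.py
```

```text
collar top 1284 [85.8 92.9 99.4] [9.2850e+01 1.9000e-01 2.1501e+02]
tab top 2148 [73.3 80.2 86.5] [ 80.14  -0.29 245.02]
tcp s,lat 75.61 -0.16 0.2056 F along -3.56 z 1.13 t 34.6
```

Emit:
carry_out(
  steps=[
    [[-0.0002,0,0],0,1],
    [[-0.0003,0,0],0,1],
    [[-0.0003,0,0],0,1],
    [[-0.0003,0,0],0,0.4],
    [[-0.0003,0,0],0,0.2],
    [[-0.0003,0,0],0,0.1],
    [[-0.0003,0,0],0,0.1],
    [[-0.0003,0,0],0,0.1],
    [[-0.0003,0,0],0,0.1],
    [[-0.0003,0,0],0,0.1],
  ],
)

```text
time: 35.85
tool_pos: [0.56, 0.2532, 0.2063]
ee_rot: [3.142, -0.0, 0.158]
wrist_force: [-0.4, -0.1, -0.8]
width: 0.0425
finger_force: 0.0
```

```bash
python3 c.py w10.png; sleep 0; python3 - <<'E'
import cv2
i=cv2.imread('pics/w10.png')[190:320,260:390]
cv2.imwrite('pics/w10c.png',cv2.resize(i,None,fx=4.5,fy=4.5,interpolation=cv2.INTER_CUBIC))
E
```

```text
collar top 1280 [80.  93.  99.4] [9.2810e+01 1.7000e-01 2.1522e+02]
tab top 2125 [72.4 79.4 85.9] [ 7.9380e+01 -2.2000e-01  2.4495e+02]
tcp s,lat 75.6 -0.15 0.2063 F along -0.8 z -0.17 t 35.9
```

View pics/w10c.png

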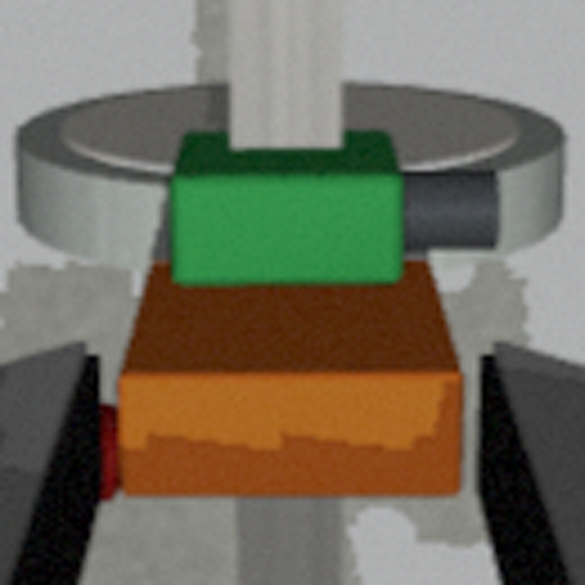

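Emit:
carry_out(
  steps=[
    [[0,0,0],0,0.1],
    [[0,0,0],0,0.1],
    [[0,0,0],0,0.1],
    [[0,0,0],0,0.1],
  ],
)

```text
time: 36.4
tool_pos: [0.56, 0.2532, 0.2062]
ee_rot: [3.142, 0.0, 0.158]
wrist_force: [0.6, -0.5, -0.2]
width: 0.0424
finger_force: 0.0
```

```bash
cat > f.py <<'E'
from h import *
u=np.array([np.cos(.158),np.sin(.158)]);v=np.array([-u[1],u[0]]);o=np.array([.4853,.2414])
R=[]
for k in range(4):
    s=robot.snapshot('wrist');X=cloud(s);h=cv2.cvtColor(s['image'],cv2.COLOR_RGB2HSV)
    L=np.dstack([(X[...,:2]-o)@u,(X[...,:2]-o)@v,X[...,2]])*1000
    m=(abs(L[...,1])<13)&(L[...,0]>60)&(L[...,0]<105)
    r=m&(h[...,0]<20)&(h[...,1]>140);g=m&(h[...,0]>45)&(h[...,0]<85)&(h[...,1]>110)
    f=L[r&(L[...,2]>219)&(L[...,2]<241)]; p=np.polyfit(f[:,2],f[:,0],1)
    bk=L[g&(L[...,2]>201)&(L[...,2]<211)&(L[...,0]>96)]
    R.append([L[r&(L[...,2]>243)][:,0].mean(),np.polyval(p,207),np.polyval(p,240),np.degrees(np.arctan(p[0])),np.median(bk[:,0]) if len(bk) else 0])
print('top,face@207,face@240,tilt,collar back',np.mean(R,0).round(2),np.std(R,0).round(2))
E
python3 f.py
```

```text
top,face@207,face@240,tilt,collar back [ 8.364e+01  8.497e+01  8.493e+01 -6.000e-02  9.931e+01] [0.27 0.07 0.44 0.65 0.01]
```

Emit:
carry_out(
  steps=[
    [[0,0,-0.02],0,0.1],
    [[0,0,-0.05],0,0.1],
    [[-0.015,0,-0.05],0,0.5],
    [[-0.028,0,-0.05],0,1],
    [[-0.028,0,-0.05],0,1],
    [[-0.028,0,-0.05],0,1],
    [[-0.028,0,-0.025],0,1],
    [[-0.028,0,-0.005],0,1],
    [[-0.028,0,-0.001],0,1],
    [[-0.028,0,-0.001],0,1],
  ],
)

```text
time: 37.85
tool_pos: [0.5325, 0.2487, 0.2072]
ee_rot: [3.141, 0.0, 0.158]
wrist_force: [0.3, -0.3, -0.7]
width: 0.0007
finger_force: 0.0
```

```bash
python3 c.py;python3 f.py
```

```text
collar top 1374 [86.  92.8 99.2] [9.2660e+01 1.0000e-01 2.1494e+02]
tab top 2291 [71.6 78.5 84.9] [ 78.46  -0.37 244.95]
tcp s,lat 48.04 -0.11 0.2079 F along 0.66 z -0.57 t 37.9
top,face@207,face@240,tilt,collar back [74.22 85.   85.08  0.14 99.34] [0.1  0.02 0.2  0.32 0.  ]
```

Emit:
carry_out(
  steps=[
    [[0.004,0,0.001],0,1],
    [[0.008,0,0.001],0,1],
    [[0.011,0,0.001],0,1],
    [[0.012,0,0.001],0,1],
    [[0.012,0,0.001],0,1],
  ],
)

```text
time: 38.72
tool_pos: [0.5442, 0.2506, 0.2062]
ee_rot: [3.142, 0.0, 0.158]
wrist_force: [-0.5, 0.1, 0.3]
width: 0.0006
finger_force: 0.0
```

Emit:
carry_out(
  steps=[
    [[0.0005,0,0],0,1],
    [[0.001,0,0],0,1],
    [[0.0015,0,0],0,1],
    [[0.002,0,0],0,1],
    [[0.002,0,0],0,1],
  ],
)

```text
time: 39.35
tool_pos: [0.5461, 0.2509, 0.2063]
ee_rot: [3.142, 0.0, 0.158]
wrist_force: [-0.4, -1.2, -0.3]
width: 0.0005
finger_force: 0.0
```

```bash
python3 c.py;python3 f.py
```

```text
collar top 1341 [86.1 92.9 99.4] [ 9.2870e+01 -1.0000e-02  2.1498e+02]
tab top 2256 [71.4 78.6 85.2] [ 78.62  -0.28 244.92]
tcp s,lat 61.58 -0.14 0.2063 F along -0.24 z -0.04 t 39.4
top,face@207,face@240,tilt,collar back [ 7.961e+01  8.503e+01  8.499e+01 -6.000e-02  9.932e+01] [0.07 0.05 0.02 0.11 0.01]
```

Emit:
carry_out(
  steps=[
    [[0.0004,0,0],0,1],
    [[0.0008,0,0],0,1],
    [[0.0012,0,0],0,1],
    [[0.0012,0,0],0,1],
  ],
)

```text
time: 40.1
tool_pos: [0.5472, 0.2511, 0.2063]
ee_rot: [3.142, 0.0, 0.158]
wrist_force: [0.4, 0.3, 0.6]
width: 0.0004
finger_force: 0.2
```

Emit:
carry_out(
  steps=[
    [[0.0003,0,0],0,1],
    [[0.0006,0,0],0,1],
    [[0.0006,0,0],0,1],
  ],
)

```text
time: 40.48
tool_pos: [0.5478, 0.2512, 0.2063]
ee_rot: [3.141, 0.0, 0.158]
wrist_force: [-0.7, 0.8, 0.6]
width: 0.0008
finger_force: 0.5
```

```bash
python3 c.py;python3 f.py
```

```text
collar top 1325 [86.1 93.  99.4] [9.2880e+01 2.0000e-02 2.1495e+02]
tab top 2235 [72.8 79.7 86.2] [ 79.68  -0.33 245.01]
tcp s,lat 63.29 -0.15 0.2063 F along -0.94 z 1.41 t 40.525
top,face@207,face@240,tilt,collar back [81.   85.3  85.9   1.05 99.32] [0.02 0.06 0.03 0.15 0.01]
```

Emit:
carry_out(
  steps=[
    [[0.0003,0,0],0,1],
    [[0.0005,0,0],0,1],
    [[0.0005,0,0],0,1],
  ],
)

```text
time: 41.1
tool_pos: [0.5481, 0.2513, 0.2064]
ee_rot: [3.141, 0.001, 0.158]
wrist_force: [-2.9, -1.0, 1.3]
width: 0.0006
finger_force: 1.5
```

```bash
python3 c.py;python3 f.py
```

```text
collar top 1331 [85.8 92.9 99.3] [9.2780e+01 1.1000e-01 2.1489e+02]
tab top 2234 [73.  80.  86.5] [ 79.92  -0.26 245.05]
tcp s,lat 63.54 -0.13 0.2064 F along -4.34 z 1.22 t 41.15
top,face@207,face@240,tilt,collar back [81.29 85.2  86.26  1.85 99.3 ] [0.03 0.06 0.05 0.18 0.01]
```

Emit:
carry_out(
  steps=[
    [[-0.001,0,0],0,1],
    [[-0.003,0,0],0,1],
    [[-0.014,0,0],0,1],
    [[-0.014,0,-0.03],0,0.1],
    [[-0.014,0,-0.048],0,0.1],
    [[-0.002,0,-0.048],0,0],
    [[0.012,0,-0.048],0,0],
    [[0.012,0,-0.048],0,0],
    [[0.012,0,-0.03],0,0],
    [[0.012,0,-0.03],0,0],
  ],
)

```text
time: 42.6
tool_pos: [0.5592, 0.2528, 0.2333]
ee_rot: [3.141, 0.006, 0.158]
wrist_force: [0.1, 0.3, -0.3]
width: 0.0471
finger_force: 0.0
```

```bash
python3 c.py;python3 f.py
```

```text
collar top 1015 [85.9 93.  99.4] [ 92.95   0.29 214.89]
tab top 1607 [71.8 78.7 85.2] [ 7.8740e+01 -2.4000e-01  2.4494e+02]
tcp s,lat 75.24 -0.28 0.2346 F along 0.19 z 0.58 t 42.65
top,face@207,face@240,tilt,collar back [ 8.452e+01  8.493e+01  8.492e+01 -2.000e-02  9.927e+01] [0.21 0.01 0.18 0.31 0.01]
```

Emit:
carry_out(
  steps=[
    [[0,0,0.015],0,0],
    [[0,0,0.03],0,0],
    [[0,0,0.04],0,0],
    [[0,0,0.0435],0,0],
    [[0,0,0.0435],0,0],
    [[0,0,0.0435],0,0.3],
    [[0,0,0.0435],0,1],
    [[0,0,0.0435],0,1],
    [[0,0,0.0435],0,1],
  ],
)

```text
time: 43.98
tool_pos: [0.5606, 0.2533, 0.1935]
ee_rot: [-3.142, -0.001, 0.158]
wrist_force: [0.4, 0.3, 1.1]
width: 0.0361
finger_force: 30.0
```

```bash
python3 c.py;python3 f.py
```

```text
collar top 1472 [85.8 93.  99.5] [9.2890e+01 9.0000e-02 2.1507e+02]
tab top 2453 [71.7 78.9 85.2] [ 7.8800e+01 -2.2000e-01  2.4494e+02]
tcp s,lat 76.21 -0.13 0.1935 F along 0.57 z 2.81 t 44.025
top,face@207,face@240,tilt,collar back [ 8.330e+01  8.498e+01  8.495e+01 -4.000e-02  9.932e+01] [0.05 0.03 0.01 0.06 0.01]
```

Emit:
carry_out(
  steps=[
    [[0.0003,0,-0.0002],0,1],
    [[0.0006,0,-0.0002],0,1],
    [[0.0006,0,-0.0002],0,1],
  ],
)

```text
time: 44.6
tool_pos: [0.5606, 0.2533, 0.1935]
ee_rot: [3.142, 0.0, 0.158]
wrist_force: [-1.7, -0.6, 6.2]
width: 0.0358
finger_force: 30.0
```

```bash
python3 c.py;python3 f.py
```

```text
collar top 1465 [85.9 93.1 99.4] [9.2970e+01 9.0000e-02 2.1508e+02]
tab top 2443 [71.9 78.9 85.3] [ 7.8880e+01 -2.0000e-01  2.4492e+02]
tcp s,lat 76.25 -0.13 0.1935 F along -1.65 z 4.87 t 44.65
top,face@207,face@240,tilt,collar back [83.44 84.99 85.04  0.1  99.33] [0.1  0.02 0.01 0.06 0.01]
```

Emit:
carry_out(
  steps=[
    [[0,0,-0.0006],0,1],
    [[0.0003,0,-0.0009],0,1],
    [[0.0004,0,-0.0009],0,1],
    [[0.0004,0,-0.0009],0,1],
  ],
)

```text
time: 45.35
tool_pos: [0.5607, 0.2533, 0.1936]
ee_rot: [3.141, 0.002, 0.158]
wrist_force: [-2.8, -0.6, 3.3]
width: 0.0356
finger_force: 30.0
```

```bash
python3 c.py;python3 f.py
```

```text
collar top 1448 [86.  93.1 99.4] [9.2970e+01 1.0000e-01 2.1497e+02]
tab top 2440 [72.  79.  85.4] [ 79.01  -0.26 244.93]
tcp s,lat 76.3 -0.13 0.1935 F along -2.02 z 2.62 t 45.4
top,face@207,face@240,tilt,collar back [83.72 85.21 85.29  0.15 99.33] [0.06 0.09 0.11 0.04 0.01]
```

Emit:
carry_out(
  steps=[
    [[0.0002,0,-0.0002],0,1],
    [[0.0004,0,-0.0003],0,1],
    [[0.0004,0,-0.0003],0,1],
    [[0.0004,0,-0.0003],0,1],
  ],
)

```text
time: 46.1
tool_pos: [0.561, 0.2534, 0.1936]
ee_rot: [3.141, 0.002, 0.159]
wrist_force: [-5.4, -0.9, -0.1]
width: 0.0357
finger_force: 30.0
```

```bash
python3 c.py;python3 f.py
```

```text
collar top 1462 [85.8 93.  99.4] [9.2920e+01 1.4000e-01 2.1497e+02]
tab top 2445 [72.3 79.4 85.8] [ 7.9370e+01 -2.1000e-01  2.4496e+02]
tcp s,lat 76.65 -0.12 0.1936 F along -4.64 z 0.52 t 46.15
top,face@207,face@240,tilt,collar back [83.95 85.32 85.49  0.3  99.33] [0.04 0.03 0.01 0.07 0.01]
```

Emit:
carry_out(
  steps=[
    [[-0.0002,0,0.0001],0,1],
    [[-0.0004,0,0.0002],0,1],
    [[-0.0004,0,0.0002],0,1],
    [[-0.0004,0,0.0002],0,0.6],
    [[-0.0004,0,0.0002],0,0.3],
    [[-0.0004,0,0.0002],0,0.1],
    [[-0.0004,0,0.0002],0,0],
    [[-0.0004,0,0.0002],0,0],
    [[-0.0004,0,0.0002],0,0],
  ],
)

```text
time: 47.48
tool_pos: [0.5617, 0.2534, 0.1943]
ee_rot: [3.142, -0.001, 0.158]
wrist_force: [-0.2, -0.2, -0.9]
width: 0.047
finger_force: 0.0
```

```bash
python3 c.py;python3 f.py
```

```text
collar top 1500 [73.2 92.7 99.5] [ 9.2310e+01 -6.0000e-02  2.1608e+02]
tab top 2367 [72.3 79.3 85.6] [ 79.24  -0.31 244.93]
tcp s,lat 77.21 -0.19 0.1942 F along -0.66 z -0.3 t 47.525
top,face@207,face@240,tilt,collar back [8.384e+01 8.528e+01 8.533e+01 8.000e-02 9.932e+01] [0.11 0.01 0.02 0.04 0.01]
```

Emit:
carry_out(
  steps=[
    [[-0.003,0,0],0,0],
    [[-0.003,0,-0.01],0,0],
    [[-0.003,0,-0.04],0,0],
    [[-0.003,0,-0.08],0,0],
    [[-0.02,0,-0.12],0,0],
    [[-0.03,0,-0.13],0,0],
    [[-0.03,0,-0.13],0,0],
  ],
)

```text
time: 48.6
tool_pos: [0.5314, 0.2487, 0.325]
ee_rot: [-3.141, -0.002, 0.159]
wrist_force: [0.1, -0.1, -0.6]
width: 0.047
finger_force: 0.0
```

```bash
python3 c.py;python3 f.py; python3 - <<'E'
from h import *
s=snap('scene');X=cloud(s);h=cv2.cvtColor(s['image'],cv2.COLOR_RGB2HSV)
m=(X[...,2]>.238)&(X[...,2]<.25)&(X[...,0]>.5)&(X[...,0]<.65)&(X[...,1]<.3)
k,l,st,_=cv2.connectedComponentsWithStats(m.astype(np.uint8))
for i in range(1,k):
    if st[i,4]>30: print(X[l==i].mean(0).round(4),s['image'][l==i].mean(0).round())
E
```

```text
collar top 564 [86.1 92.7 99.1] [9.2630e+01 3.0000e-02 2.1486e+02]
tab top 843 [71.8 78.7 85.3] [ 7.8570e+01 -1.1000e-01  2.4498e+02]
tcp s,lat 46.64 -0.15 0.3231 F along 0.44 z -0.14 t 48.65
top,face@207,face@240,tilt,collar back [7.163e+01 8.519e+01 8.522e+01 4.000e-02 9.926e+01] [0.18 0.04 0.01 0.09 0.07]
[0.5651 0.2503 0.2429] [168. 110.  68.]
[ 0.5439 -0.2726  0.2423] [ 68.  90. 144.]
[ 0.5782 -0.2677  0.2423] [114. 114. 114.]
```

```bash
python3 -c "
from bench import robot
print(robot.close_job())"
```

```text
the job is handed in; nothing more can be done
None
```

The job is handed in, and the hand-in call returned no verdict. Grey and blue hang on the spare hook behind its lip. Orange hangs on the loader's arm against the green collar, to within the camera's roughly 0.1 mm, after I pressed it with about 4–6 N over several tries. The collar has not visibly moved, and it took about 49 s.

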